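# Hang the hooked parts scoop on the deep carton

## Robot

A 6-joint arm with a two-finger parallel gripper is mounted at the origin on the work surface. World frame = base frame: x ahead of the robot, y to its left, z up, the work surface at z = 0. Lengths are in m, angles in rad, forces in N, time in s.
With the tool pointing down it reaches from about 0.425 to 0.95 m from the base axis. Payload 3.5 kg.
Tool frame: the origin (TCP) lies on the centre line of the jaws, within the pads' length; the fingertips stand 17 mm ahead of it and the grasp point (between the pads) lies 2 mm behind it; z points along the fingers, y is the line along which they close (so a half turn about z gives the same grasp; the last joint's range is limited). The gripper opens to 85 mm and grips with 20 to 120 N. Pads are 22 mm wide; open, the fingers measure 114 mm over their backs; the gripper's body (76 mm by 85 mm) begins 54 mm behind the grasp point. The pads swing forward as they close: fully open they stand 13 mm farther back than shut.
Start: joints at [0.961, 0.286, 1.577, -0, 1.279, -0.15], TCP at [0.3, 0.605, 0.248] pointing down, gripper open.
Joint ranges: [-2.77, 2.77], [-0.9, 2.22], [0.21, 2.48], [-1.53, 4.67], [0.24, 2.81], [-2.84, 2.84]. Speed limits (rad/s): [2.79, 2.79, 3.14, 3.14, 3.14, 3.14].

## Interface

Orientations are given as a unit quaternion [x, y, z, w].
In Python, from plant import ctrl gives the robot as it stands. The module is installed in compiled form; this text tells all that it offers.
- The arm moves only by the tool drive_tool, never from a script. Its argument "moves" is a list of rows, each a list of 3 entries, a list of its own where there are three numbers: the turn, a rotation vector about the tool's x, y, z in rad, then the shift along the tool's x, y, z in m, then the finger opening in m, from 0 to 0.0854. A call has 1 to 5 rows; each row shifts and turns the commanded pose from where the row before left it, along the tool's axes as they then stand; what a row does not reach is not made up. A row lasts 1/8 s, in which the tool goes at most 62.5 mm and 10.7 degrees, less where a joint would pass 70% of its speed; a pose out of reach is approached as far as the arm can. A call with a gripper value outside its range is refused whole. The fingers move at their own pace and stop on an object; "grip_force" is the grip in N (left out, the last holds). Time passes only in rows, so rows that do not move let the fingers close. It gives the time, the measured TCP pose, the force, the opening and the grip force at its end, in the units of the state.
- ctrl.get_state(): the state, without advancing time (a new reading comes with each control period).
- ctrl.read_camera(name): name is "scene" or "top"; returns a dict with "image" (420x560x3 uint8, red, green, blue), "fx", "fy", "cx", "cy" (pixels), "dist" ([k1, k2, p1, p2, k3] as OpenCV has them; the pictures are not rectified), "R" (3x3) and "t" (3): a world point X has camera coordinates R X + t. Camera axes: x right, y down, z forward; pixel columns grow to the right and rows downward; lengths in m; the calibration is good to about 2 mm. A picture is of the moment at which its call begins. There is no depth.
- ctrl.sign_off(): hands the job in; it is judged then, once.
The state is a dict: "time": time; "qpos": joint angles; "dq": joint speeds; "joint_efforts": joint torques, N m; "eef_pos": TCP position; "tcp_rot": TCP orientation; "contact_force": force on the tool from outside, world axes, zero at the start; "wrist_torque": the same for the moment, N m; "opening": opening from 0.0 (shut) to 1.0 (fully open); "finger_force": force on a finger pad.
Only numpy, scipy, OpenCV 4.12 (cv2) and the standard library are available. Lean on these libraries where they do the work, as an engineer would, in place of code of your own. Each camera call takes 0.05 s, during which the arm holds its last target. There are 200 camera calls.

## Task

Pick up the small upright scoop that has a hook on its handle and hang it by that hook over the top edge of the deep carton, with the scoop's cup inside the carton, so that it hangs there by itself. Leave the other scoop, the one without a hook, standing where it is.

Things in the scene. Friction and masses are not known exactly. Their poses are not given: they have to be found in the camera images.
- scoop: Parts scoop standing upright: round steel cup (60 mm across, 45 high), upright flat steel strap behind it, black grip on top, hook just below the grip, pointing away from the cup. 0.14 kg. Origin: centre of the cup's underside, z up; hook points to -x (at the start roughly to the robot). Grip centred at x = -32 mm, y = 0: 24 mm wide (y), 14 thick (x), z = 95 to 145 mm; take it from above across y.
- scoop_hook (a point): Middle of the scoop's hook gap, on the underside of its bridge (scoop frame x = -47, y = 0, z = 85 mm; same axes). Hook 44 mm wide (y), wider than the grip and strap; bridge top at z = 90. Gap 26 mm wide in x, from the strap's face (x = -34) to the lip (x = -60 to -64), which hangs down to z = 55. This point rests at the carton's edge when hung.
- deep_carton: Deeper of two open cardboard cartons, fixed: 200 mm (x) by 170 (y), 120 high, walls 5 thick, cable clips inside up to 23 mm. Origin: centre of its underside, z up; its -x wall roughly faces the robot. Any of the four edges will do. The other carton has the same outline but is 60 mm high; they stand left and right of the scoops, which is where varies.
- plain_scoop: The other scoop, standing upright nearby, nearer to or farther from the robot: same cup, strap and grip (145 mm high in all) but no hook. Origin and axes as the scoop's. To be left alone.
Things that resemble listed ones, but are neither listed nor needed, are in the scene too. Leave any blue look-alike of the scoop alone.

How it is judged:
On the way:
1. the hooked scoop is lifted clear of the bench, upright (height (world z) of scoop above 0.06 m and angle between scoop's own z axis and vertical below 0.6 rad), for 0.1 s.
At the end, for the whole second after the job is handed in: The hooked scoop hangs at rest by its hook on the deep carton: middle of the hook gap within 18 mm of the middle of a wall, 110 to 134 mm above the bench; cup inside the carton; scoop within 23 degrees of upright (((x of scoop_hook in the frame of deep_carton between -0.1155 and -0.0795 m and y of scoop_hook in the frame of deep_carton between -0.072 and 0.072 m) or (y of scoop_hook in the frame of deep_carton between -0.1005 and -0.0645 m and x of scoop_hook in the frame of deep_carton between -0.087 and 0.087 m) or (x of scoop_hook in the frame of deep_carton between 0.0795 and 0.1155 m and y of scoop_hook in the frame of deep_carton between -0.072 and 0.072 m) or (y of scoop_hook in the frame of deep_carton between 0.0645 and 0.1005 m and x of scoop_hook in the frame of deep_carton between -0.087 and 0.087 m)) and height (world z) of scoop_hook between 0.11 and 0.134 m and x of scoop in the frame of deep_carton between -0.085 and 0.085 m and y of scoop in the frame of deep_carton between -0.07 and 0.07 m and angle between scoop's own z axis and vertical below 0.4 rad and contact force between scoop and deep_carton above 0.3 N and linear speed of scoop below 0.03 m/s and angular speed of scoop below 0.3 rad/s); the robot touches nothing.
It fails at once if the scoop without a hook is moved more than 30 mm or tipped more than 20 degrees (distance of plain_scoop from where it was at the start of the episode above 0.03 m or angle between plain_scoop's own z axis and vertical above 0.35 rad).
It also fails if it takes over 40 s, if anything falls off the work surface, if the arm or the gripper's body presses on something with over 40 N, if the wrist force passes 120 N, or if a joint passes its speed limit or range.

## Working session

There is one attempt and no reset: what is moved stays moved. The work goes in short steps, Python scripts to look and compute and a tool call to move; the robot and the scene stay as the last step left them, time stands still between calls to the robot, and variables do not carry over. Pictures are saved under pics/ and viewed, at most 10 in all, crops included, and the job is handed in when it is done.

Besides the shell and the picture viewer there is one more tool, called after "Emit:" by a JSON object that holds its "fn" and its "kwargs". drive_tool: Moves the arm, as the interface text tells. Its arguments: {"type":"object","properties":{"moves":{"type":"array","items":{"type":"array"}},"grip_force":{"type":"number"}},"required":["moves"]}

```bash
mkdir -p pics
cat > h.py <<'E'
import numpy as np, cv2
from plant import ctrl
def snap(n,f):
    c=ctrl.read_camera(n); cv2.imwrite(f,c["image"][:,:,::-1]); 
    np.savez('cam_'+n,**{k:np.array(v) for k,v in c.items()}); return c
def load(n): return dict(np.load('cam_'+n+'.npz'))
def K(c): return np.array([[c["fx"],0,c["cx"]],[0,c["fy"],c["cy"]],[0,0,1.]],float)
def px2w(c,u,v,z):
    p=cv2.undistortPoints(np.array([[[u,v]]],float),K(c),c["dist"])[0,0]
    R=c["R"];d=R.T@np.array([p[0],p[1],1]);o=-R.T@c["t"]
    return o+d*(z-o[2])/d[2]
def w2px(c,X):
    return cv2.projectPoints(np.array(X,float).reshape(-1,1,3),cv2.Rodrigues(c["R"])[0],c["t"],K(c),c["dist"])[0][:,0]
def crop(c,u0,v0,w,h,s,f):
    cv2.imwrite(f,cv2.resize(c["image"][v0:v0+h,u0:u0+w,::-1],None,fx=s,fy=s,interpolation=cv2.INTER_CUBIC))
E
python3 - <<'E'
from h import *
for n in("scene","top"):
    c=snap(n,f'pics/{n}0.png'); print(n,-c["R"].T@c["t"],c["fx"])
s=ctrl.get_state();print(s["tcp_rot"],s["eef_pos"],s["time"])
E
```

```text
scene [ 1.03068184 -0.15889223  0.52574333] 384.3520693526096
top [0.43159324 0.00560429 0.93654292] 489.11236646406036
[ 2.27877695e-01  9.73689187e-01 -9.80894493e-04 -4.01047959e-04] [0.2991902  0.60445348 0.24706017] 0.1
```

View pics/scene0.png

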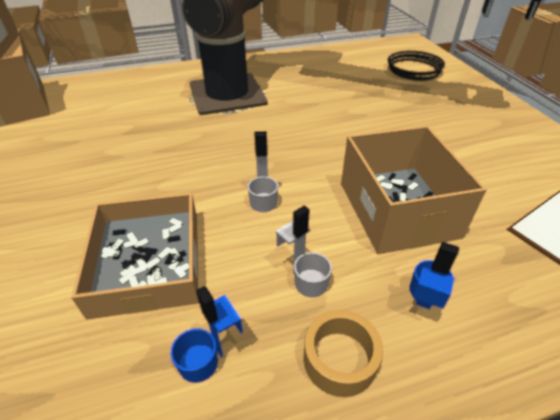

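View pics/top0.png

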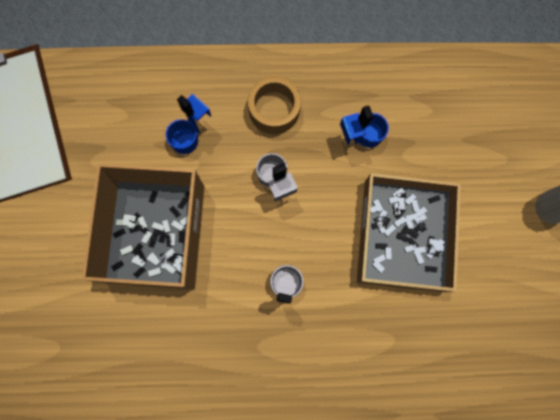

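Scene and top views agree:
- **Steel hooked scoop:** top (275,175), scene (300,240), with a steel hook plate at top (285,188).
- **Plain steel scoop:** top (286,283), scene (263,170), no hook.
- **Blue look-alikes:** top (190,125) and (367,128).
- **Cartons:** the deep one is at top (145,228), the shallow one at top (410,232).

I choose the steel scoop at top (275,175), and will check it in a close crop.

Run:
```python
from h import *
a=load("top");b=load("scene")
A=cv2.resize(a["image"][140:215,240:315,::-1],(450,450)[:2],interpolation=cv2.INTER_CUBIC)
B=cv2.resize(b["image"][200:300,265:340,::-1],(338,450),interpolation=cv2.INTER_CUBIC)
cv2.imwrite('pics/c1.png',np.hstack([A,B]))
crop(a,75,155,135,140,4,'pics/c2.png')
```

```text
(no output)
```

View pics/c1.png

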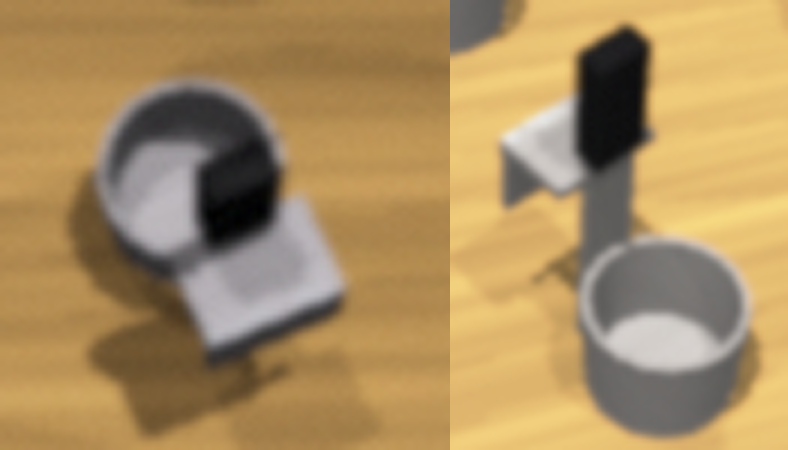

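View pics/c2.png

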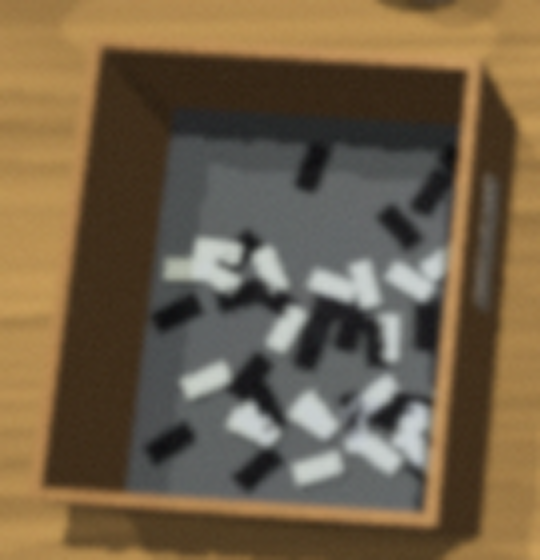

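Run:
```python
from h import *
from scipy.optimize import least_squares
a=load("top");b=load("scene")
T=lambda u,v:(240+u/6-.4,140+v/6-.4); S=lambda u,v:(265+(u-450)/4.5-.4,200+v/4.5-.4)
obs=[(a,T(345,288),(-.064,-.022,.09)),(a,T(207,350),(-.064,.022,.09)),(a,T(190,172),(0,0,.045)),(a,T(303,200),(-.034,-.022,.09)),
 (b,S(665,300),(0,0,.045)),(b,S(503,145),(-.064,-.022,.09)),(b,S(560,190),(-.034+.003,-.022,.09)) if 0 else (b,S(503,145),(-.064,-.022,.09)),
 (b,S(614,48),(-.032,0,.145))]
def w(p,q):
    c,s=np.cos(p[2]),np.sin(p[2]);return (p[0]+c*q[0]-s*q[1],p[1]+s*q[0]+c*q[1],q[2])
def f(p): return np.concatenate([w2px(c,w(p,q))[0]-o for c,o,q in obs])
p0=px2w(a,*T(190,172),.045);print(p0)
r=least_squares(f,[p0[0],p0[1],.4],loss='soft_l1');print(r.x,r.fun.reshape(-1,2).round(1).tolist())
print('grip',w(r.x,(-.032,0,.12)),'hook',w(r.x,(-.047,0,.085)))
C=np.array([px2w(a,75+u/4-.4,155+v/4-.4,.12) for u,v in[(103,48),(480,65),(440,525),(42,490)]])
print(C.round(4),C.mean(0)); print([np.linalg.norm(C[i]-C[i-1]).round(3) for i in range(4)],[np.arctan2(*(C[i]-C[i-1])[1::-1]).round(3) for i in range(4)])
print('plain',px2w(a,286,281,.045),'blue',px2w(a,183,136,.045),px2w(a,186,103,.145))
```

```text
[ 6.86615093e-01 -1.01249624e-04  4.50000000e-02]
[ 0.68866562 -0.00077531  0.39137843] [[0.2, -0.4], [0.6, -1.1], [0.3, -1.1], [0.4, -0.7], [0.7, -0.6], [-0.3, -2.0], [-0.3, -2.0], [0.6, -1.4]]
grip (np.float64(0.659085324933675), np.float64(-0.012982121238603627), 0.12) hook (np.float64(0.6452195631844324), np.float64(-0.01870406593540389), 0.085)
[[0.6744 0.2963 0.12  ]
 [0.6632 0.1328 0.12  ]
 [0.4672 0.1475 0.12  ]
 [0.4848 0.3128 0.12  ]] [0.57239587 0.22235511 0.12      ]
[np.float64(0.19), np.float64(0.164), np.float64(0.197), np.float64(0.166)] [np.float64(-0.087), np.float64(-1.639), np.float64(3.067), np.float64(1.465)]
plain [ 0.47495497 -0.02222916  0.045     ] blue [0.75412948 0.16746841 0.045     ] [0.77787465 0.14519515 0.145     ]
```

The crop confirms it: steel cup, black grip and a steel hook plate at top px (283,192). The carton fit gives 0.197 × 0.165 m sides, matching the spec. Turning the tool first.

Emit:
{"fn": "drive_tool", "kwargs": {"moves": [[[0,0,-0.17],[0,0,0],0.085],[[0,0,-0.17],[0,0,0],0.085],[[0,0,-0.17],[0,0,0],0.085],[[0,0,-0.17],[0,0,0],0.085],[[0,0,-0.17],[0,0,0],0.085]], "grip_force": 40}}

```text
time: 0.72
eef_pos: [0.2993, 0.6046, 0.2475]
tcp_rot: [-0.197, 0.98, -0.0, -0.001]
contact_force: [0.1, -0.2, 0.3]
opening: 0.995
finger_force: 0.0
```

```bash
cat > d.py <<'E'
import sys,numpy as np
from plant import ctrl
from scipy.spatial.transform import Rotation as Ro
s=ctrl.get_state();R=Ro.from_quat(s["tcp_rot"]);M=R.as_matrix()
print('t',s["time"],'pos',np.round(s["eef_pos"],4),'yyaw',np.arctan2(M[1,1],M[0,1]).round(4),'z',M[:,2].round(3),'q',np.round(s["qpos"],2),'open',s["opening"],'F',np.round(s["contact_force"],1))
if len(sys.argv)>3: print('toolshift',(M.T@(np.array(sys.argv[1:4],float)-s["eef_pos"])).round(4))
E
python3 d.py 0.659 -0.013 0.248
```

```text
t 0.725 pos [0.2993 0.6046 0.2475] yyaw 1.9666 z [-0.001 -0.001 -1.   ] q [ 0.96  0.29  1.58 -0.    1.28 -1.01] open 0.9945475290133551 F [ 0.1 -0.2  0.3]
toolshift [-9.380e-02 -7.085e-01 -1.000e-04]
```

Emit:
{"fn": "drive_tool", "kwargs": {"moves": [[[0,0,0],[-0.006,-0.047,0],0.085],[[0,0,0],[-0.006,-0.047,0],0.085],[[0,0,0],[-0.006,-0.047,0],0.085],[[0,0,0],[-0.006,-0.047,0],0.085],[[0,0,0],[-0.006,-0.047,0],0.085]]}}

```text
time: 1.35
eef_pos: [0.417, 0.3974, 0.2478]
tcp_rot: [-0.194, 0.981, -0.0, -0.0]
contact_force: [0.6, 0.7, -0.3]
opening: 0.992
finger_force: 0.0
```

Emit:
{"fn": "drive_tool", "kwargs": {"moves": [[[0,0,0],[-0.006,-0.047,0],0.085],[[0,0,0],[-0.006,-0.047,0],0.085],[[0,0,0],[-0.006,-0.047,0],0.085],[[0,0,0],[-0.006,-0.047,0],0.085],[[0,0,0],[-0.006,-0.047,0],0.085]]}}

```text
time: 1.98
eef_pos: [0.5341, 0.1916, 0.2478]
tcp_rot: [-0.194, 0.981, 0.0, -0.0]
contact_force: [-0.0, 0.8, 0.4]
opening: 0.997
finger_force: 0.0
```

Emit:
{"fn": "drive_tool", "kwargs": {"moves": [[[0,0,0],[-0.006,-0.047,0],0.085],[[0,0,0],[-0.006,-0.047,0],0.085],[[0,0,0],[-0.006,-0.047,0],0.085],[[0,0,0],[-0.006,-0.047,0],0.085],[[0,0,0],[-0.006,-0.047,0],0.085]]}}

```text
time: 2.6
eef_pos: [0.6512, -0.0142, 0.2476]
tcp_rot: [-0.194, 0.981, 0.0, -0.0]
contact_force: [0.1, 0.0, -0.2]
opening: 0.999
finger_force: 0.0
```

```bash
python3 d.py 0.659 -0.013 0.121
```

```text
t 2.6 pos [ 0.6512 -0.0142  0.2476] yyaw 1.9609 z [-0.001  0.    -1.   ] q [-0.18  0.24  1.64  0.    1.27 -2.14] open 0.9986058003224978 F [ 0.1  0.  -0.2]
toolshift [-0.0078 -0.0019  0.1266]
```

Emit:
{"fn": "drive_tool", "kwargs": {"moves": [[[0,0,0],[-0.008,-0.002,0.03],0.085],[[0,0,0],[0,0,0.032],0.085],[[0,0,0],[0,0,0.032],0.085],[[0,0,0],[0,0,0.02],0.085],[[0,0,0],[0,0,0.013],0.085]]}}

```text
time: 3.22
eef_pos: [0.6587, -0.0116, 0.12]
tcp_rot: [-0.194, 0.981, 0.0, -0.001]
contact_force: [-0.3, 1.0, 0.1]
opening: 0.993
finger_force: 0.0
```

```bash
python3 d.py 0.659 -0.013 0.121
python3 - <<'E'
from h import *
c=snap("scene","pics/s1.png");d=snap("top","pics/t1.png")
A=cv2.resize(c["image"][170:300,240:370,::-1],(390,390),interpolation=cv2.INTER_CUBIC)
B=cv2.resize(d["image"][130:230,225:325,::-1],(390,390),interpolation=cv2.INTER_CUBIC)
cv2.imwrite('pics/c3.png',np.hstack([A,B]))
E
```

```text
t 3.225 pos [ 0.6587 -0.0116  0.12  ] yyaw 1.9611 z [-0.001  0.    -1.   ] q [-0.17  0.38  1.71 -0.    1.06 -2.13] open 0.9933681136877982 F [-0.3  1.   0.1]
toolshift [ 0.0002 -0.0015 -0.001 ]
```

View pics/c3.png

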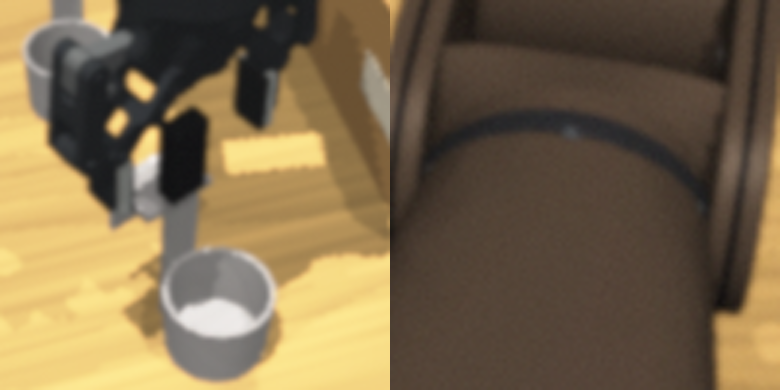

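The grip (crop px 183,155) stands midway between the two open fingers (125,200 and 258,105), so I'm closing.

Emit:
{"fn": "drive_tool", "kwargs": {"moves": [[[0,0,0],[0,0,0],0.01],[[0,0,0],[0,0,0],0.01],[[0,0,0],[0,0,0],0.01],[[0,0,0],[0,0,0],0.01],[[0,0,0],[0,0,0],0.01]], "grip_force": 60}}

```text
time: 3.95
eef_pos: [0.6596, -0.0119, 0.1223]
tcp_rot: [-0.194, 0.981, -0.0, 0.001]
contact_force: [-0.2, -0.3, 3.8]
opening: 0.27
finger_force: 58.9
```

Emit:
{"fn": "drive_tool", "kwargs": {"moves": [[[0,0,0],[0,0,0],0.01],[[0,0,0],[0,0,0],0.01],[[0,0,0],[0,0,-0.005],0.01],[[0,0,0],[0,0,-0.015],0.01],[[0,0,0],[0,0,-0.02],0.01]]}}

```text
time: 4.58
eef_pos: [0.6585, -0.0115, 0.1614]
tcp_rot: [-0.194, 0.981, 0.0, -0.001]
contact_force: [0.4, -0.3, -0.7]
opening: 0.271
finger_force: 58.7
```

Emit:
{"fn": "drive_tool", "kwargs": {"moves": [[[0,0,0],[0,0,-0.03],0.01],[[0,0,0],[0,0,-0.035],0.01],[[0,0,0],[0,0,-0.035],0.01],[[0,0,0],[0,0,-0.02],0.01],[[0,0,0],[0,0,0],0.01]]}}

```text
time: 5.2
eef_pos: [0.6599, -0.0118, 0.2842]
tcp_rot: [-0.194, 0.981, -0.001, 0.002]
contact_force: [0.4, 0.8, -1.5]
opening: 0.268
finger_force: 58.7
```

Emit:
{"fn": "drive_tool", "kwargs": {"moves": [[[0,0,0.12],[0,0,0],0.01],[[0,0,0.12],[0,0,0],0.01],[[0,0,0.12],[0,0,0],0.01],[[0,0,0.11],[0,0,0],0.01],[[0,0,0],[0,0,0],0.01]]}}

```text
time: 5.82
eef_pos: [0.6583, -0.0116, 0.279]
tcp_rot: [0.039, 0.999, 0.0, -0.002]
contact_force: [-0.1, -0.4, -2.0]
opening: 0.273
finger_force: 58.7
```

```bash
python3 - <<'E'
from h import *
c=snap("scene","pics/s2.png");crop(c,190,30,310,230,2.5,'pics/c4.png')
E
python3 d.py 0.659 -0.013 0.121
```

```text
t 5.875 pos [ 0.6584 -0.0116  0.2793] yyaw 1.4929 z [-0.003  0.001 -1.   ] q [-0.17  0.23  1.59  0.    1.33 -1.66] open 0.2742546923491685 F [-0.6  0.2 -0.7]
toolshift [-0.0012 -0.0014  0.1583]
```

View pics/c4.png

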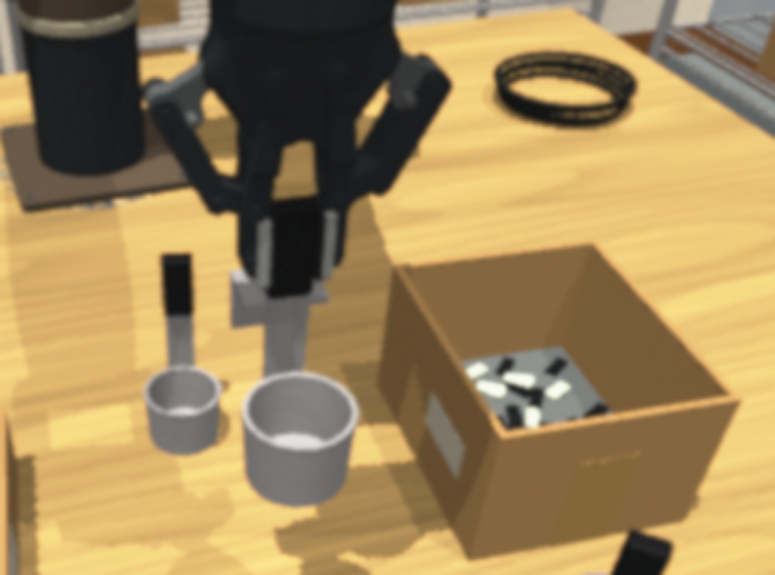

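Held upright, with the cup rim centre at crop (300,412). I'll check the held pose, and the carton corners from this view.

Run:
```python
from h import *
from scipy.optimize import least_squares
a=load("top");b=load("scene")
S=lambda u,v:(190+u/2.5-.3,30+v/2.5-.3)
P=px2w(b,*S(300,412),.2035);print('rim',P,'expected .690 -.014'); 
P=px2w(b,*S(231,273),.248);print('hookcorner',P, 'exp', .658-.032-.002,-.0116-.022+.0025)
print('bottom front px exp',(w2px(b,(.7203,-.0165,.1585))[0]-[189.7,29.7])*2.5)
loc=[(.1,.085),(.1,-.085),(-.1,-.085),(-.1,.085)]
ot=[(75+u/4-.4,155+v/4-.4) for u,v in[(103,48),(480,65),(440,525),(42,490)]]
os=[S(738,401),S(503,437),S(400,268),S(592,246)]
def f(p):
    c,s=np.cos(p[2]),np.sin(p[2]);r=[]
    W=[(p[0]+c*x-s*y,p[1]+s*x+c*y,.12) for x,y in loc]
    return np.concatenate([(w2px(a,W)-ot).ravel(),(w2px(b,W)-os).ravel()])
r=least_squares(f,[.572,.222,-.08],loss='soft_l1');print(r.x,r.fun.round(1))
p=r.x;c,s=np.cos(p[2]),np.sin(p[2])
for hx in(-.0975,):
  x=hx+.047-.032; print('TCP target',p[0]+c*x,p[1]+s*x)
```

```text
rim [ 0.69453374 -0.01688812  0.2035    ] expected .690 -.014
hookcorner [ 0.62891422 -0.03266248  0.248     ] exp 0.624 -0.0311
bottom front px exp [313.84271069 508.100789  ]
[ 0.5747212   0.2224464  -0.08853772] [-0.9 -4.1  2.3 -2.1  0.5 -0.3 -1.9  1.4  1.2 -0.9 -1.9  0.2 -3.5 -2.
  0.8 -3.2]
TCP target 0.4925443460634681 0.22974121906290257
```

Run:
```python
from h import *
from scipy.optimize import least_squares
a=load("top");b=load("scene")
c=ctrl.read_camera("top");a=c
im=c["image"].astype(int)
S=lambda u,v:(190+u/2.5-.3,30+v/2.5-.3)
loc=[(.0975,.0825),(.0975,-.0825),(-.0975,-.0825),(-.0975,.0825)]
ot=[(75+u/4-.4,155+v/4-.4) for u,v in[(103,50),(477,68),(435,520),(45,490)]]
os=[S(738,401),S(503,435),S(402,270),S(592,248)]
def f(p,wt=1,ws=1):
    c,s=np.cos(p[2]),np.sin(p[2])
    W=[(p[0]+c*x-s*y,p[1]+s*x+c*y,.12) for x,y in loc]
    return np.concatenate([wt*(w2px(a,W)-ot).ravel(),ws*(w2px(b,W)-os).ravel()])
for wt,ws in((1,1),(1,0),(0,1)):
  r=least_squares(f,[.572,.222,-.08],kwargs=dict(wt=wt,ws=ws));p=r.x;print(p,r.fun.round(1))
  w=np.array([np.cos(p[2]),np.sin(p[2])]);print('-x wall mid',p[:2]-.0975*w)
```

```text
[ 0.57473838  0.22336022 -0.08519463] [-0.4 -3.   0.7 -1.7  0.1 -0.8 -1.4  0.1 -0.5 -1.9 -0.2 -0.4 -2.3 -2.2
  0.5 -3.3]
-x wall mid [0.477592   0.23165665]
[ 0.5725445   0.22287918 -0.08194191] [-0.4 -1.6  0.8 -0.6  0.6  0.4 -1.   1.6 -0.  -0.  -0.  -0.  -0.  -0.
 -0.  -0. ]
-x wall mid [0.47537165 0.23085958]
[ 0.57897145  0.22205425 -0.09117066] [ 0.  -0.   0.  -0.   0.  -0.  -0.  -0.   0.4  0.1 -0.1  1.4 -1.8 -1.1
  1.5 -2. ]
-x wall mid [0.48187639 0.23093108]
```

```bash
python3 d.py 0.491 0.230 0.280
```

```text
t 5.925 pos [ 0.6586 -0.0116  0.2798] yyaw 1.4927 z [-0.002  0.    -1.   ] q [-0.17  0.23  1.59  0.    1.33 -1.66] open 0.27391014460406593 F [-0.4  0.6 -1.6]
toolshift [0.1859 0.2278 0.0003]
```

Emit:
{"fn": "drive_tool", "kwargs": {"moves": [[[0,0,0],[0.015,0.02,0],0.01],[[0,0,0],[0.02,0.025,0],0.01],[[0,0,0],[0.025,0.03,0],0.01],[[0,0,0],[0.03,0.035,0],0.01],[[0,0,0],[0.03,0.035,0],0.01]]}}

```text
time: 6.55
eef_pos: [0.5491, 0.1444, 0.2812]
tcp_rot: [0.039, 0.999, 0.0, -0.0]
contact_force: [0.6, 0.4, -0.1]
opening: 0.277
finger_force: 58.8
```

Emit:
{"fn": "drive_tool", "kwargs": {"moves": [[[0,0,0.007],[0.025,0.03,0],0.01],[[0,0,0],[0.02,0.028,0],0.01],[[0,0,0],[0.015,0.017,0],0.01],[[0,0,0],[0.006,0.008,0],0.01],[[0,0,0],[0,0,0],0.01]]}}

```text
time: 7.18
eef_pos: [0.4917, 0.2312, 0.2814]
tcp_rot: [0.043, 0.999, -0.0, 0.0]
contact_force: [0.6, -0.1, -0.6]
opening: 0.269
finger_force: 58.9
```

```bash
python3 d.py 0.491 0.230 0.280;python3 - <<'E'
from h import *
c=snap("scene","pics/s3.png");crop(c,320,20,180,230,2.6,'pics/c5.png')
E
```

```text
t 7.175 pos [0.4917 0.2312 0.2814] yyaw 1.4857 z [ 0. -0. -1.] q [ 0.25 -0.03  1.87 -0.    1.31 -1.23] open 0.2692656474670458 F [ 0.6 -0.1 -0.6]
toolshift [ 0.0005 -0.0013  0.0014]
```

View pics/c5.png

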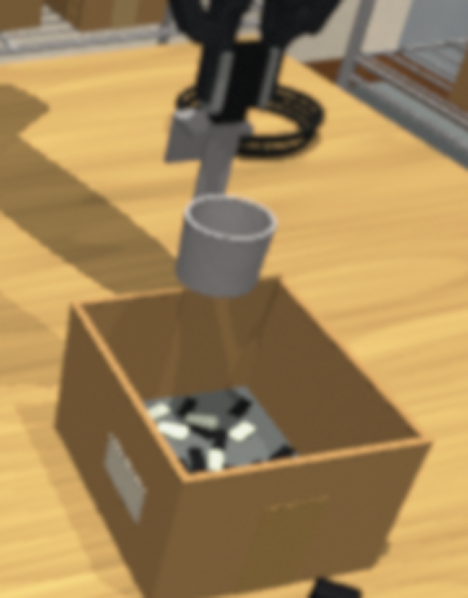

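The cup is above the carton: rim centre at (230,217), far-wall rim corners at (76,305) and (280,280). I'll check the relative fit in this one view.

Run:
```python
from h import *
b=load("scene");S=lambda u,v:(320+u/2.6-.3,20+v/2.6-.3)
r=px2w(b,*S(230,217),.205);A=px2w(b,*S(76,305),.12);B=px2w(b,*S(280,280),.12)
print(r,A,B,np.linalg.norm(B-A)); d=(B-A)[:2]/np.linalg.norm((B-A)[:2]);n=np.array([d[1],-d[0]])
print('cup-wall normal (want .047)',(r-A)[:2]@n,'along',(r-A)[:2]@d)
h=px2w(b,*S(166,160),.2155);print('lip bottom corner to wall (want -.015..-.017)',(h-A)[:2]@n)
```

```text
[0.5272195  0.22412287 0.205     ] [0.47565264 0.14857989 0.12      ] [0.49061074 0.31099828 0.12      ] 0.16310572618635713
cup-wall normal (want .047) 0.044421655497747216 along 0.07995373120571721
lip bottom corner to wall (want -.015..-.017) -0.02120156563216681
```

Emit:
{"fn": "drive_tool", "kwargs": {"moves": [[[0,0,0],[-0.003,0,0.015],0.01],[[0,0,0],[0,0,0.025],0.01],[[0,0,0],[0,0,0.025],0.01],[[0,0,0],[0,0,0.025],0.01],[[0,0,0],[0,0,0.015],0.01]]}}

```text
time: 7.85
eef_pos: [0.4946, 0.2294, 0.1736]
tcp_rot: [0.044, 0.999, -0.001, -0.002]
contact_force: [-0.2, 0.6, -0.8]
opening: 0.272
finger_force: 58.8
```

Emit:
{"fn": "drive_tool", "kwargs": {"moves": [[[0,0,0],[0,0,0.01],0.01],[[0,0,0],[0,0,0.004],0.01],[[0,0,0],[0,0,0.002],0.01],[[0,0,0],[0,0,0],0.01]]}}

```text
time: 8.35
eef_pos: [0.4956, 0.2306, 0.161]
tcp_rot: [0.043, 0.999, 0.0, 0.001]
contact_force: [-0.7, -0.1, -1.2]
opening: 0.274
finger_force: 58.8
```

```bash
python3 d.py;python3 - <<'E'
from h import *
c=snap("scene","pics/s4.png");crop(c,330,60,170,160,3.5,'pics/c6.png')
E
```

```text
t 8.35 pos [0.4956 0.2306 0.161 ] yyaw 1.484 z [ 0.001  0.    -1.   ] q [ 0.25  0.09  1.97  0.    1.08 -1.23] open 0.27359532831878247 F [-0.7 -0.1 -1.2]
```

View pics/c6.png

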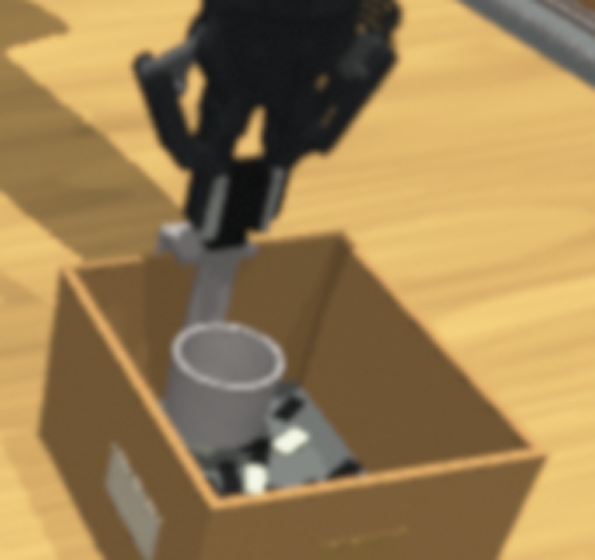

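The lip is behind the far wall's edge, which hides it at (180,250), with the strap and cup inside. I'll lower slowly to contact.

Emit:
{"fn": "drive_tool", "kwargs": {"moves": [[[0,0,0],[0,0,0.002],0.01],[[0,0,0],[0,0,0.001],0.01],[[0,0,0],[0,0,0.001],0.01],[[0,0,0],[0,0,0],0.01]]}}

```text
time: 8.9
eef_pos: [0.4954, 0.2305, 0.1572]
tcp_rot: [0.043, 0.999, 0.0, 0.0]
contact_force: [-2.8, -0.7, 4.1]
opening: 0.269
finger_force: 59.5
```

Emit:
{"fn": "drive_tool", "kwargs": {"moves": [[[0,0,0],[0,0,0.001],0.01],[[0,0,0],[0,0,0.001],0.01],[[0,0,0],[0,0,0],0.01]]}}

```text
time: 9.28
eef_pos: [0.4957, 0.2306, 0.1571]
tcp_rot: [0.043, 0.999, 0.0, 0.0]
contact_force: [-5.0, -2.8, 12.3]
opening: 0.275
finger_force: 60.5
```

In contact at the expected height, so I'm easing off and releasing.

Emit:
{"fn": "drive_tool", "kwargs": {"moves": [[[0,0,0],[0,0,-0.001],0.02],[[0,0,0],[0,0,0],0.03],[[0,0,0],[0,0,0],0.045],[[0,0,0],[0,0,0],0.06],[[0,0,0],[0,0,0],0.06]]}}

```text
time: 9.9
eef_pos: [0.4951, 0.2304, 0.155]
tcp_rot: [0.043, 0.999, -0.0, -0.0]
contact_force: [0.2, 0.1, -0.1]
opening: 0.703
finger_force: 0.0
```

Emit:
{"fn": "drive_tool", "kwargs": {"moves": [[[0,0,0],[0,0,0],0.06],[[0,0,0],[0,0,-0.01],0.06],[[0,0,0],[0,0,-0.02],0.06],[[0,0,0],[0,0,-0.03],0.06],[[0,0,0],[0,0,-0.04],0.06]]}}

```text
time: 10.52
eef_pos: [0.4947, 0.2303, 0.256]
tcp_rot: [0.043, 0.999, -0.0, -0.001]
contact_force: [0.5, 0.2, 1.1]
opening: 0.702
finger_force: 0.0
```

Emit:
{"fn": "drive_tool", "kwargs": {"moves": [[[0,0,0],[0,0,-0.03],0.06],[[0,0,0],[0,0,-0.02],0.06],[[0,0,0],[0,0,0],0.06],[[0,0,0],[0,0,0],0.06],[[0,0,0],[0,0,0],0.06]]}}

```text
time: 11.15
eef_pos: [0.4945, 0.2302, 0.3033]
tcp_rot: [0.043, 0.999, -0.0, -0.002]
contact_force: [-0.1, 0.2, 0.0]
opening: 0.704
finger_force: 0.0
```

```bash
python3 d.py;python3 - <<'E'
from h import *
c=snap("scene","pics/s5.png");crop(c,330,60,170,160,3.5,'pics/c7.png')
E
```

```text
t 11.15 pos [0.4945 0.2302 0.3033] yyaw 1.4839 z [-0.003 -0.001 -1.   ] q [ 0.25 -0.04  1.83  0.    1.35 -1.23] open 0.7041149935612332 F [-0.1  0.2  0. ]
```

View pics/c7.png

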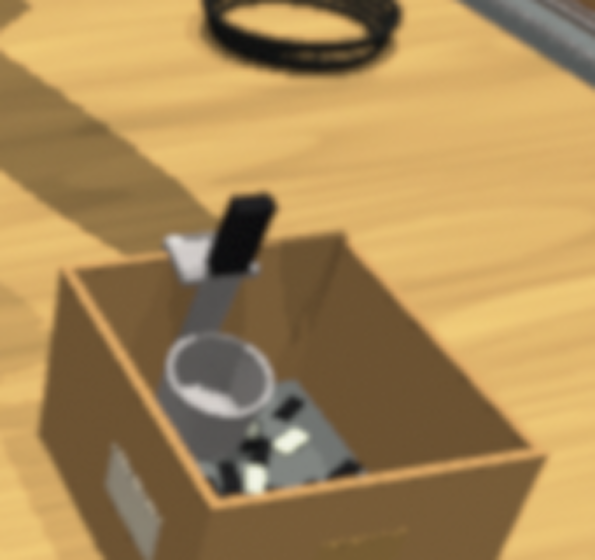

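Run:
```python
from h import *
from scipy.optimize import least_squares
b0=load("scene");b=ctrl.read_camera("scene")
print('diff',np.abs(b["image"].astype(int)-b0["image"])[60:220,330:500].max())
S=lambda u,v:(330+u/3.5-.3,60+v/3.5-.3)
obs=[(S(220,372),(0,0,.045)),(S(166,237),(-.064,-.022,.09)),(S(252,200),(-.032,0,.145)),(S(228,273),(-.025,0,.095))]
def W(p,q):
    Rz=cv2.Rodrigues(np.array([0,0,-.087]))[0]@cv2.Rodrigues(np.array([0,p[3],0]))[0]
    return Rz@np.array(q)+p[:3]
f=lambda p:np.concatenate([w2px(b,W(p,q))[0]-o for o,q in obs])
r=least_squares(f,[.527,.225,.037,.1]);print(r.x,np.degrees(r.x[3]),r.fun.round(1),W(r.x,(-.047,0,.085)))
print(px2w(b,*S(166,237),.125))
```

```text
diff 5
[0.50330177 0.23475483 0.01663807 0.22523241] 12.904866441316104 [-0.1 -0.6 -0.3  0.   0.1 -0.4  0.3  0.9] [0.47657365 0.23708606 0.1099878 ]
[0.46819246 0.21126146 0.125     ]
```

The scoop is at rest, tilted about 13°, with its cup inside and the hook on the edge. Handing in.

```bash
python3 -c "
from plant import ctrl
print(ctrl.sign_off())"
```

```text
the job is handed in; nothing more can be done
None
```

The hooked scoop hangs at rest by its hook over the deep carton's robot-side edge, cup inside and tilted about 13°; neither the plain scoop nor the blue look-alikes were touched, and the job is handed in (no verdict was returned).

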